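Eject the blue cartridge and stop it with the other finger

TASK

Press down the green eject key beside the blue cartridge's lane with one finger, and with the other finger stop the blue cartridge in the lane when the spring shoots it out, before its front runs off the end of the lane. Do not grasp or lift the cartridge, leave the orange cartridge in its nest and the bottle, jar and beaker alone. Finish while holding: key still down, cartridge out of its nest, lying flat in the lane and resting against the finger.

Things in the scene. Friction and masses are not known exactly. Their poses are not given: they have to be found in the camera images.
- reader: Low white cartridge reader, fixed, 200 mm (x) by 240 mm (y); origin: centre of its underside on the bench. x points to its grey rear housing (x = 40 to 100 mm, 67 mm tall). Flat deck 35 mm above the bench with two lanes along x, centred on y = +34 (left) and -34 mm (right), 44 mm wide, open at the front end x = -100 mm. Nests at x = -30 to 30 mm, walls 12 mm above the deck; ahead of them only 3 mm rails.
- lane_left (a point): Point on the deck on the left lane's centre line, reader (-65, +34, 35) mm: beside the key and 35 mm ahead of the waiting cartridge's front face. Anything standing here bars the lane. The key's centre is 68 mm to the side. With the key fully down, a second fingertip level with the one on the key is 7 mm above the deck, so the cartridge runs into it.
- pusher_left (a joint): Spring pusher behind the left cartridge: how far it has come out towards reader -x, in m, 0 = back, 0.12 = end. It pushes with 3.4 N at first, 2.5 N after 40 mm, and drives the cartridge at 0.2 to 0.3 m/s as soon as the gate is down, right off the lane's front end if nothing stops it.
- lane_right (a point): Point on the deck on the right lane's centre line, reader (-65, -34, 35) mm: beside the key and 35 mm ahead of the waiting cartridge's front face. Anything standing here bars the lane. The key's centre is 68 mm to the side. With the key fully down, a second fingertip level with the one on the key is 7 mm above the deck, so the cartridge runs into it.
- pusher_right (a joint): Spring pusher behind the right cartridge: how far it has come out towards reader -x, in m, 0 = back, 0.12 = end. It pushes with 3.4 N at first, 2.5 N after 40 mm, and drives the cartridge at 0.2 to 0.3 m/s as soon as the gate is down, right off the lane's front end if nothing stops it.
- blue_cartridge: Blue sample cartridge, the one to eject. 60 mm long (x), 40 mm wide (y), body 24 mm tall, with three white caps (16 mm wide, 7 mm tall) on top; 60 to 130 g. Origin: centre of the underside, axes along the reader's. Starts in either nest (the other cartridge is in the other): origin at reader x = 0, y = +34 or -34 mm, z = 35 mm, front face at x = -30 mm.
- orange_cartridge: Orange sample cartridge, to be left in its nest. 60 mm long (x), 40 mm wide (y), body 24 mm tall, with three white caps (16 mm wide, 7 mm tall) on top; 60 to 130 g. Origin: centre of the underside, axes along the reader's. Starts in either nest (the other cartridge is in the other): origin at reader x = 0, y = +34 or -34 mm, z = 35 mm, front face at x = -30 mm.
- key_left (a joint): Green eject key outside the left lane (reader +y side): how far it is pressed down in m, 0 = up, 0.010 = fully down. Takes 2.5 N at first, 5 N fully down, plus up to 3 N of friction; springs back. It lowers a steel gate blade (reader x = -36 to -30 mm, 6 mm above the deck) that holds the lane's cartridge, which is let go at about 6 mm.
- key_left_top (a point): Centre of the top face of the left eject key, 32 mm (reader x) by 24 mm (reader y), at reader (-65, +102) mm; 52 mm above the bench when up, 42 mm when fully down (moves with the key).
- key_right (a joint): Green eject key outside the right lane (reader -y side): how far it is pressed down in m, 0 = up, 0.010 = fully down. Takes 2.5 N at first, 5 N fully down, plus up to 3 N of friction; springs back. It lowers a steel gate blade (reader x = -36 to -30 mm, 6 mm above the deck) that holds the lane's cartridge, which is let go at about 6 mm.
- key_right_top (a point): Centre of the top face of the right eject key, 32 mm (reader x) by 24 mm (reader y), at reader (-65, -102) mm; 52 mm above the bench when up, 42 mm when fully down (moves with the key).
- bottle: Amber bottle with blue cap, 56 mm diameter, 110 mm tall, standing on the bench beside the reader. Bystander. Origin: centre of the underside.
- jar: Clear whitish jar with blue cap, 50 mm diameter, 60 mm tall, standing beside the reader. Bystander. Origin: centre of the underside.
- beaker: White open beaker, 52 mm diameter, 55 mm tall, standing beside the reader. Bystander. Origin: centre of the underside.

How it is judged (in metres and radians):
On the way, in this order (a step that is already met when the one before it is completed fails the run):
1. an eject key is pressed (value of joint any of key_left, key_right above 0.003 m).
2. the blue cartridge has come out at least 10 mm and is stopped by a finger (x of blue_cartridge in the frame of reader below -0.01 m and contact force between the fingers and blue_cartridge above 0.5 N and linear speed of blue_cartridge below 0.02 m/s), for 0.2 s.
At the end, for the whole second after the job is handed in: The blue cartridge has come 10 to 70 mm out of its nest, is at rest flat on the deck (within 0.15 rad, origin within 6 mm of deck height) and presses on a finger with more than 0.5 N, an eject key is down by more than 6 mm, and the orange cartridge is within 8 mm of its start (all of step 2 and x of blue_cartridge in the frame of reader above -0.07 m and value of joint any of key_left, key_right above 0.006 m and angle between blue_cartridge's own z axis and vertical below 0.15 rad and z of blue_cartridge in the frame of reader between 0.03 and 0.041 m and distance of orange_cartridge from where it was at the start of the episode below 0.008 m); the arm keeps its last pose, push and grip.
It fails at once if the blue cartridge slides over the end of the lane (more than 75 mm out) (x of blue_cartridge in the frame of reader below -0.075 m).
It fails at once if the blue cartridge is lifted more than 10 mm off the deck (z of blue_cartridge in the frame of reader above 0.045 m).
It fails at once if the orange cartridge leaves its nest (moves more than 10 mm) (distance of orange_cartridge from where it was at the start of the episode above 0.01 m).
It fails at once if the bottle, jar or beaker is shoved more than 20 mm or tipped (distance of any of bottle, jar, beaker from where it was at the start of the episode above 0.02 m or angle between any of bottle, jar, beaker's own z axis and vertical above 0.3 rad).
It also fails if it takes over 32 s, if anything falls off the work surface, if the arm or the gripper's body presses on something with over 40 N, if the wrist force passes 120 N, or if a joint passes its speed limit or range.

ROBOT

A 6-joint arm with a two-finger parallel gripper is mounted at the origin on the work surface. World frame = base frame: x ahead of the robot, y to its left, z up, the work surface at z = 0. Lengths are in mm, angles in degrees, forces in N, time in s.
With the tool pointing down it reaches from about 300 to 850 mm from the base axis. Payload 4.2 kg.
Tool frame: the origin (TCP) lies midway between the tips of the shut fingers; the grasp point (between the pads) lies 19 mm behind it (env.grasp_offset is the distance from the TCP to the grasp point, in mm); z points along the fingers, y is the line along which they close (so a half turn about z gives the same grasp; the last joint's range is limited). The gripper opens to 91 mm and grips with 3 to 60 N. Pads are 32 mm wide; open, the fingers measure 118 mm over their backs; the gripper's body (76 mm by 178 mm) begins 60 mm behind the grasp point.
Start: joints at [-69.5, 18.312, 89.639, -0, 72.044, -1.146], TCP at [212.108, -534.465, 213.976] pointing down, gripper open.
Joint ranges: [-177.97, 177.97], [-48.28, 115.42], [12.27, 149.76], [-77.06, 257.06], [2.81, 150.46], [-146.56, 146.56]. Speed limits (degrees/s): [147.25, 147.25, 180, 180, 180, 180].

INTERFACE

Orientations are given as [roll, pitch, yaw] about the fixed x, y, z axes, in that order (R = Rz(yaw) Ry(pitch) Rx(roll)).
In Python, from workcell import env, optics gives the robot as it stands. The module is installed in compiled form; this text tells all that it offers.
- The arm moves only by the tool send_rows, never from a script. Its argument "targets" is a list that holds one entry, the list of rows, each a list of 7 numbers: the turn, a rotation vector about the world's x, y, z scaled (see below), then the shift along the world's x, y, z scaled (see below), then the closure, from -1 (fully open) to 1 (shut). In form: [[[rx, ry, rz, x, y, z, gripper], ...]]. A call has 1 to 12 rows; each row shifts and turns the commanded pose from where the row before left it; what a row does not reach is not made up. The controller multiplies each number of a shift by 0.2 m and each number of a turn by pi/2 rad. A row lasts 1/10 s, in which the tool goes at most 50 mm and 8.59 degrees, less where a joint would pass 70% of its speed; a pose out of reach is approached as far as the arm can. A call with a number of a shift or a turn outside -1 to 1 is refused whole. A call with a gripper value outside its range is refused whole. The fingers move at their own pace and stop on an object; "grip_force" is the grip in N (left out, the last holds). Time passes only in rows, so rows that do not move let the fingers close. It gives the time, the measured TCP pose, the force, the opening and the grip force at its end, in the units of the state.
- env.state(): the state, without advancing time (a new reading comes with each control period).
- optics.grab_frame(name): name is "scene" or "top" or "wrist"; returns (picture, depth): 384x512x3 uint8, red, green, blue; 384x512 float32, mm along the optical axis (not along the pixel's ray), 0 where there is no reading.
- optics.camera_info(name): a dict with "camera_matrix" (3x3 intrinsics, pixels), "R" (3x3) and "t" (3): a world point X has camera coordinates R X + t; the wrist camera has in their place "mount" (4x4, takes a point from camera to tool coordinates, whose origin is the TCP and whose axes are the flange's). Camera axes: x right, y down, z forward; pixel columns grow to the right and rows downward; lengths in mm; the calibration is good to about 2 mm. A picture is of the moment at which its call begins: read the wrist's pose just before it. camera_info takes no time and is no camera call.
- env.job_done(): hands the job in; it is judged then, once.
Trained networks look in the newest picture that a camera, given by its name, has taken for a name from the list of things; names that differ only in an ending like _2 or _b are one class to them, and where a whole thing is asked for, a point or a joint stands for the part that bears it (a point fixed in the world has none). Each returns a list of dicts, best first, with "conf" (0 to 1); they miss things now and then, are a little off and sometimes report something else, mostly with a low value. They report only what shows in the picture. A call takes as long as a camera call.
- optics.silhouettes(camera, name): "mask" (384x512 bool, what is visible of it) and "at" ([column, row] in pixels, amid what is visible of it).
- optics.place_of(camera, name): "at" ([column, row] in pixels: a listed point, or the origin of a listed thing).
The state is a dict: "time_s": time; "qpos": joint angles; "qvel": joint speeds; "effort": joint torques, N m; "ee_pos": TCP position; "ee_rot": TCP orientation; "force": force on the tool from outside, world axes, zero at the start; "torque": the same for the moment, N m; "gripper_width": finger opening in mm; "gripper_force": force on a finger pad.
Only numpy, scipy, OpenCV 4.12 (cv2) and the standard library are available. Lean on these libraries where they do the work, as an engineer would, in place of code of your own. Each camera call takes 0.05 s, during which the arm holds its last target. There are 200 camera calls.

## Working session

There is one attempt and no reset: what is moved stays moved. The work goes in short steps, Python scripts to look and compute and a tool call to move; the robot and the scene stay as the last step left them, time stands still between calls to the robot, and variables do not carry over. Pictures are saved under pics/ and viewed, at most 10 in all, crops included, and the job is handed in when it is done.

Besides the shell and the picture viewer there is one more tool, called after ">>>" as name(argument=value, ...) on one line, values as JSON. send_rows: Moves the arm, as the interface text tells. Its arguments: {"type":"object","properties":{"targets":{"type":"array"},"grip_force":{"type":"number"}},"required":["targets"]}

```bash
mkdir -p pics
cat > h.py <<'E'
from workcell import env, optics
import numpy as np, cv2
def ray(cam,px):
    c=optics.camera_info(cam);K=np.array(c["camera_matrix"]);R=np.array(c["R"]);t=np.array(c["t"])
    return R,t,np.linalg.inv(K)@np.array([px[0],px[1],1.])
def at_z(cam,px,z):
    R,t,d=ray(cam,px);o=-R.T@t;w=R.T@d
    return o+w*(z-o[2])/w[2]
def cloud(cam,depth):
    c=optics.camera_info(cam);K=np.array(c["camera_matrix"]);R=np.array(c["R"]);t=np.array(c["t"])
    v,u=np.mgrid[:384,:512];p=np.stack([u,v,np.ones_like(u)],-1).reshape(-1,3)@np.linalg.inv(K).T
    p=p*depth.reshape(-1,1);return ((p-t)@R).reshape(384,512,3)
E
python3 - <<'E'
from h import *
for c in ("top","scene"):
    im,d=optics.grab_frame(c);cv2.imwrite(f"pics/{c}1.png",im[...,::-1]);np.save(c+"_d.npy",d)
    P=cloud(c,d)
    for n in ["blue_cartridge","orange_cartridge","key_left_top","key_right_top","lane_left","lane_right","reader","bottle","jar","beaker"]:
        z={"reader":0,"key_left_top":52,"key_right_top":52,"bottle":0,"jar":0,"beaker":0}.get(n,35)
        for r in optics.place_of(c,n)[:1]: print(c,n,round(r["conf"],2),np.round(r["at"],1),at_z(c,r["at"],z).round(1))
s=env.state();print({k:np.round(v,2) for k,v in s.items()})
E
```

```text
top blue_cartridge 0.72 [299.2 187. ] [630.6   1.7  35. ]
top orange_cartridge 0.58 [274.2 173.7] [659.5  51.2  35. ]
top key_left_top 0.68 [228.  189.1] [627.2 144.1  52. ]
top key_right_top 0.93 [329.7 229.6] [541.6 -52.4  52. ]
top lane_left 0.92 [255.8 207.5] [591.3  90.3  35. ]
top lane_right 0.57 [293.  217.9] [568.4  16.7  35. ]
top reader 0.71 [290.  186.8] [638.1  18.2   0. ]
top bottle 0.96 [380.7 192.2] [ 621.2 -170.5    0. ]
top jar 0.57 [200.1 147.2] [729.7 206.9   0. ]
top beaker 0.57 [369.8 238.1] [ 526.5 -141.     0. ]
scene blue_cartridge 0.87 [233.6 220.1] [634.1  -3.   35. ]
scene key_left_top 0.74 [258.2 178.1] [626.4 126.6  52. ]
scene key_right_top 0.67 [192.1 210.6] [544.5 -38.6  52. ]
scene lane_left 0.93 [238.  193.6] [601.5  70.8  35. ]
scene lane_right 0.7 [215.9 201.8] [569.1  22.   35. ]
scene reader 0.87 [242.6 221.6] [640.8  25.9   0. ]
scene bottle 0.93 [188.5 280. ] [ 619.5 -166.5    0. ]
scene jar 0.62 [308.1 185.2] [728.2 212.2   0. ]
scene beaker 0.8 [161.5 255.2] [ 530.7 -146.9    0. ]
{'time_s': np.float64(1.1), 'qpos': array([-69.5 ,  18.31,  89.64,   0.  ,  72.04,  -1.15]), 'qvel': array([ 0.01, -0.02, -0.03,  0.01, -0.07,  0.08]), 'effort': array([ 0.000e+00, -4.124e+01, -2.322e+01,  7.000e-02,  4.000e-02,
        0.000e+00]), 'ee_pos': array([ 212.12, -534.46,  213.97]), 'ee_rot': array([180.  ,  -0.  ,  21.65]), 'force': array([-0.24, -0.08, -0.21]), 'torque': array([0.03, 0.  , 0.01]), 'gripper_force': np.float64(0.0), 'gripper_width': np.float64(91.02)}
```

View pics/top1.png

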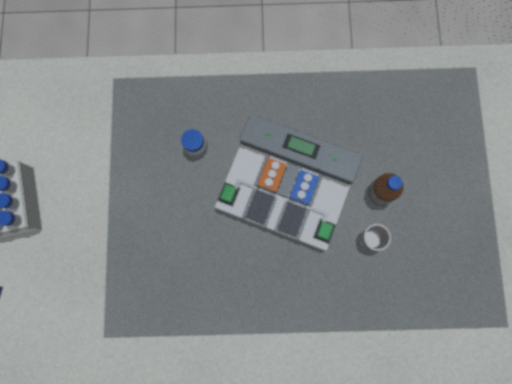

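Run:
```python
from h import *
im=cv2.imread("pics/top1.png");P=cloud("top",np.load("top_d.npy"))
hsv=cv2.cvtColor(im,cv2.COLOR_BGR2HSV)
# green keys
m=cv2.inRange(hsv,(40,80,40),(85,255,255))
n,l,s,c=cv2.connectedComponentsWithStats(m)
for i in range(1,n):
    if s[i,4]>20:
        q=P[l==i]; q=q[np.abs(q[:,2]-52)<5]
        print("green",s[i],c[i].round(1),at_z("top",c[i],52).round(1), np.median(q,0).round(1) if len(q) else None)
# rear housing top plane, z~67 ; deck z~35
for z in (67,35):
    mm=(np.abs(P[...,2]-z)<6)&(np.hypot(P[...,0]-640,P[...,1]-20)<170)
    n,l,s,c=cv2.connectedComponentsWithStats(mm.astype(np.uint8))
    for i in range(1,n):
        if s[i,4]>80:
            q=P[l==i];r=cv2.minAreaRect(q[:,:2].astype(np.float32));print(z,s[i,4],np.median(q[:,2]).round(1),r)
```

```text
green [289 137  25  18 154] [299.8 144.7] [713.9  -1.8  52. ] None
green [220 184  16  19 203] [227.7 193.3] [618.7 144.7  52. ] [619.2 144.1  52.1]
green [317 222  16  18 212] [324.7 230.5] [540.1 -42.6  52. ] [540.9 -43.2  52.1]
67 3552 67.4 ((705.0526733398438, -2.1287384033203125), (240.0634307861328, 61.31572341918945), 67.07745361328125)
67 170 66.0 ((653.5069580078125, 57.83795928955078), (20.742706298828125, 49.250919342041016), 67.93582916259766)
67 109 66.0 ((637.494873046875, -10.346551895141602), (14.782482147216797, 36.48928451538086), 67.45555114746094)
35 5611 35.6 ((613.56591796875, 36.519775390625), (240.3710174560547, 141.3310089111328), 67.13152313232422)
```

The top view shows the blue cartridge in the right lane (305,187), the orange one on the left (272,174) and the right key at (325,230). The reader is at about (640, 25) with yaw about -22.9°. I'll put the TCP over reader (-65,-68), which is world (554,-12), with tool yaw -22.9° and opening about 54.5 mm.

>>> send_rows(targets=[[[0, 0, -0.041, 0.12, 0.185, 0, -0.2], [0, 0, -0.041, 0.12, 0.185, 0, -0.2], [0, 0, -0.041, 0.12, 0.185, 0, -0.2], [0, 0, -0.041, 0.12, 0.185, 0, -0.2], [0, 0, -0.041, 0.12, 0.185, 0, -0.2], [0, 0, -0.041, 0.12, 0.185, 0, -0.2], [0, 0, -0.041, 0.12, 0.185, 0, -0.2], [0, 0, -0.041, 0.12, 0.185, 0, -0.2], [0, 0, -0.041, 0.12, 0.185, 0, -0.2], [0, 0, -0.041, 0.12, 0.185, 0, -0.2], [0, 0, -0.041, 0.12, 0.185, 0, -0.2], [0, 0, -0.041, 0.12, 0.185, 0, -0.2]]])

```text
time_s: 2.3
ee_pos: [500.9, -88.8, 214.2]
ee_rot: [180.0, -0.0, -22.8]
force: [1.2, -0.1, 0.2]
gripper_width: 55.0
gripper_force: 0.0
```

>>> send_rows(targets=[[[0, 0, 0, 0.066, 0.096, -0.13, -0.2], [0, 0, 0, 0.066, 0.096, -0.13, -0.2], [0, 0, 0, 0.066, 0.096, -0.13, -0.2], [0, 0, 0, 0.066, 0.096, -0.13, -0.2], [0, 0, 0, 0, 0, 0, -0.2], [0, 0, 0, 0, 0, 0, -0.2]]])

```text
time_s: 2.9
ee_pos: [552.7, -13.6, 109.7]
ee_rot: [179.9, 0.1, -22.6]
force: [-0.1, 0.1, 1.0]
gripper_width: 54.6
gripper_force: 0.0
```

Run:
```python
from h import *
s=env.state();print(s["ee_pos"],s["ee_rot"],s["gripper_width"],s["force"])
im,d=optics.grab_frame("scene");im2,_=optics.grab_frame("wrist")
a=cv2.resize(im[120:310,110:360],(800,600),interpolation=cv2.INTER_CUBIC);cv2.imwrite("pics/s2.png",a[...,::-1])
cv2.imwrite("pics/w2.png",im2[...,::-1])
W=optics.camera_info("wrist");M=np.array(W["mount"]);K=np.array(W["camera_matrix"])
from scipy.spatial.transform import Rotation as Ro
T=np.eye(4);T[:3,:3]=Ro.from_euler("xyz",s["ee_rot"],degrees=True).as_matrix();T[:3,3]=s["ee_pos"]
C=np.linalg.inv(T@M)
yw=np.radians(-22.9);Rz=np.array([[np.cos(yw),-np.sin(yw)],[np.sin(yw),np.cos(yw)]])
for n,p in {"key_r":(-65,-102,52),"lane":(-65,-34,35),"key_front":(-81,-102,52)}.items():
    w=np.r_[Rz@p[:2]+[640.3,25.2],p[2],1];c=(C@w)[:3];print(n,w[:3].round(1),(K@c/c[2])[:2].round(1))
for n in("key_right_top","lane_right"):print(n,optics.place_of("wrist",n)[:1])
```

```text
[552.71821164 -13.60654264 109.74201741] [ 1.79948903e+02  6.07267102e-02 -2.25718956e+01] 54.55236120709375 [-0.07163542  0.09026062  0.95299714]
key_r [540.7 -43.5  52. ] [290.3 208. ]
lane [567.2  19.2  35. ] [217.3 201.8]
key_front [526.  -37.2  52. ] [289.5 224.5]
key_right_top [{'at': [285.7, 208.2], 'conf': 0.79}]
lane_right [{'at': [219.1, 200.5], 'conf': 0.84}]
```

View pics/w2.png

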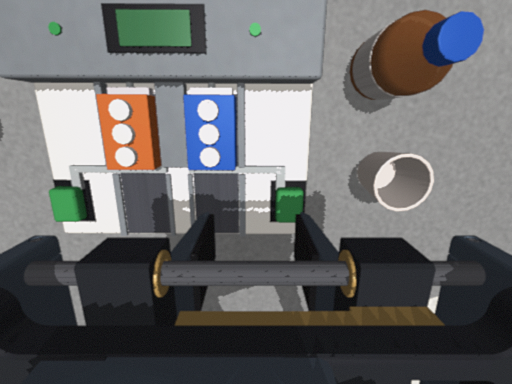

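View pics/s2.png

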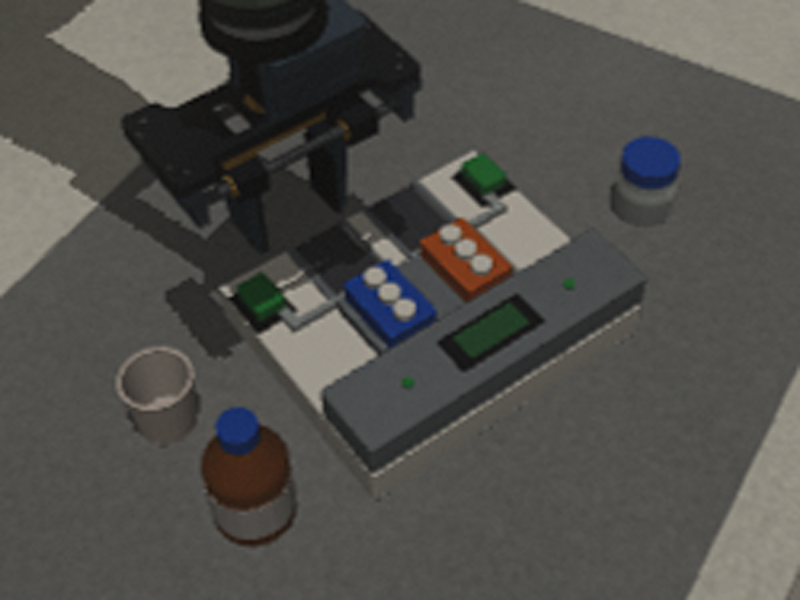

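The wrist view shows the right key at (290,205) and the blue cartridge at (210,130), within a few pixels of the prediction. The scene view shows both fingers in front of the right lane and key, with clear air around them. I'll lower to just above the key.

>>> send_rows(targets=[[[0, 0, -0.003, 0.006, 0.007, -0.1, -0.2], [0, 0, 0, 0, 0, -0.1, -0.2], [0, 0, 0, 0, 0, -0.065, -0.2], [0, 0, 0, 0, 0, 0, -0.2], [0, 0, 0, 0, 0, 0, -0.2]]])

```text
time_s: 3.6
ee_pos: [554.5, -12.6, 57.6]
ee_rot: [-180.0, -0.1, -22.9]
force: [0.5, -0.8, 0.2]
gripper_width: 54.8
gripper_force: 0.0
```

Run:
```python
from h import *
s=env.state();print(s["ee_pos"],s["ee_rot"],s["force"])
im,d=optics.grab_frame("scene")
cv2.imwrite("pics/s3.png",cv2.resize(im[150:270,140:300],(800,600),interpolation=cv2.INTER_CUBIC)[...,::-1])
```

```text
[554.50472198 -12.56803112  57.62092652] [-1.79986157e+02 -5.25525467e-02 -2.29314766e+01] [ 0.5094482  -0.81492417  0.20982957]
```

View pics/s3.png

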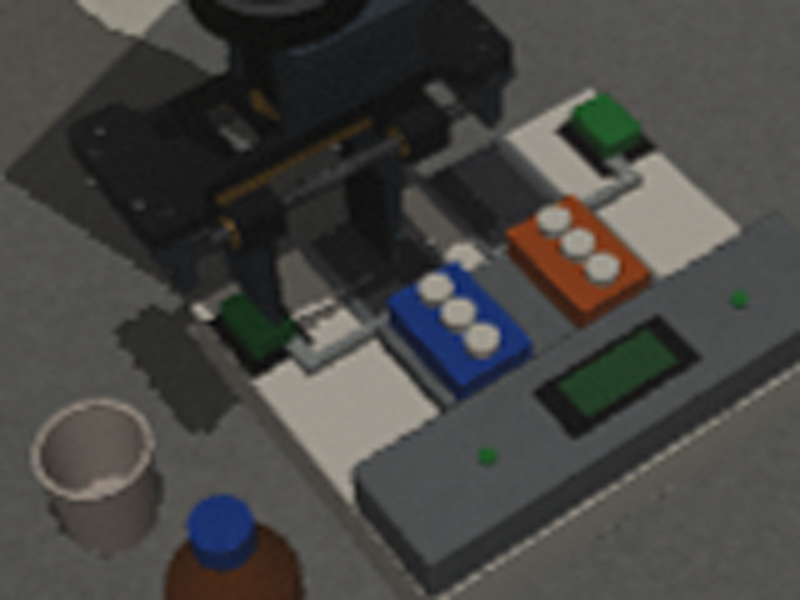

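The crop shows the right finger just above the key (260,320) and the other standing in the blue lane (375,230). Now I'll press.

>>> send_rows(targets=[[[0, 0, 0, 0, 0, -0.03, -0.2], [0, 0, 0, 0, 0, -0.03, -0.2], [0, 0, 0, 0, 0, -0.025, -0.2], [0, 0, 0, 0, 0, 0, -0.2], [0, 0, 0, 0, 0, 0, -0.2], [0, 0, 0, 0, 0, 0, -0.2], [0, 0, 0, 0, 0, 0, -0.2]]])

```text
time_s: 4.35
ee_pos: [555.4, -12.4, 42.1]
ee_rot: [-180.0, -0.2, -22.8]
force: [-0.9, 0.4, 14.2]
gripper_width: 54.6
gripper_force: 9.2
```

Run:
```python
from h import *
s=env.state();print(s["ee_pos"],s["ee_rot"],s["force"],s["torque"],s["gripper_width"])
im,d=optics.grab_frame("scene")
cv2.imwrite("pics/s4.png",cv2.resize(im[150:270,140:300],(800,600),interpolation=cv2.INTER_CUBIC)[...,::-1])
im,d=optics.grab_frame("wrist");cv2.imwrite("pics/w4.png",im[...,::-1])
```

```text
[555.43787691 -12.35227354  42.14187196] [-179.96180737   -0.19718476  -22.84391155] [-0.89900797  0.40991126 14.20115294] [-0.29809958  0.54141767  0.16101014] 54.6467980185168
```

View pics/s4.png

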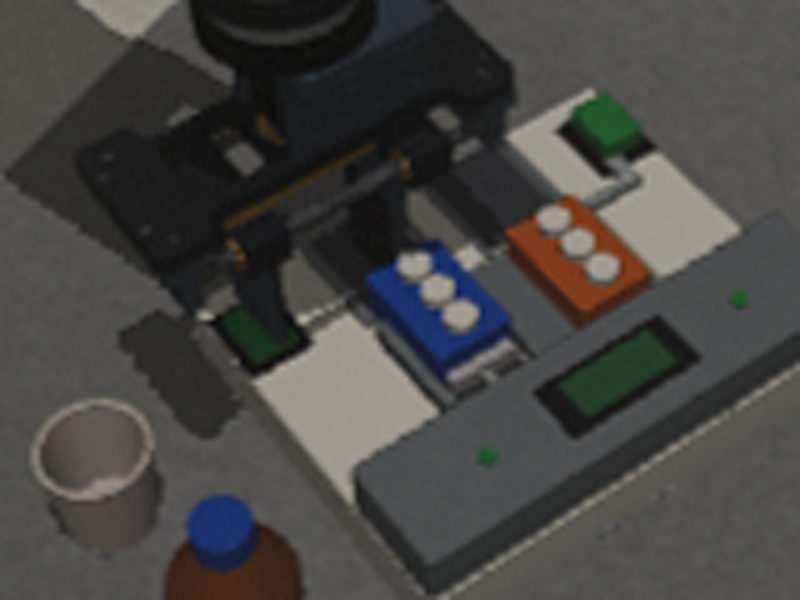

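View pics/w4.png

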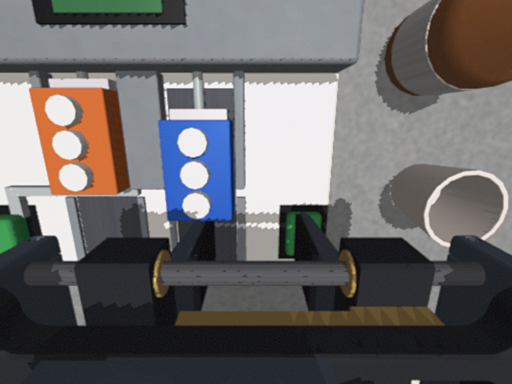

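The scene and wrist views show the key sunk into its well (wrist 303,230). The blue cartridge has come out of its nest and lies flat against the finger (wrist 197,170), and the orange one hasn't moved. I'll settle, check how far it came out, and hand in.

>>> send_rows(targets=[[[0, 0, 0, 0, 0, 0, -0.2], [0, 0, 0, 0, 0, 0, -0.2], [0, 0, 0, 0, 0, 0, -0.2], [0, 0, 0, 0, 0, 0, -0.2], [0, 0, 0, 0, 0, 0, -0.2]]])

```text
time_s: 4.95
ee_pos: [555.4, -12.3, 42.1]
ee_rot: [-180.0, -0.2, -22.8]
force: [-1.3, 0.6, 15.1]
gripper_width: 54.3
gripper_force: 9.2
```

Run:
```python
from h import *
s=env.state();print(s["ee_pos"],s["force"])
im,d=optics.grab_frame("scene");P=cloud("scene",d)
hsv=cv2.cvtColor(im,cv2.COLOR_RGB2HSV)
yw=np.radians(-22.9);Rz=np.array([[np.cos(yw),-np.sin(yw)],[np.sin(yw),np.cos(yw)]])
for n,lo,hi in(("blue",(105,120,60),(130,255,255)),("orange",(3,140,80),(18,255,255))):
    q=P[cv2.inRange(hsv,lo,hi)>0];x=(q[:,:2]-[640.3,25.2])@Rz
    k=(np.abs(q[:,2]-59)<4)&(np.abs(x[:,0])<90)&(np.abs(x[:,1])<60)
    r=x[k];print(n,k.sum(),np.percentile(r,[2,98],axis=0).round(1).tolist(),np.percentile(q[k][:,2],[5,95]).round(1))
```

```text
[555.42563319 -12.32548257  42.13293099] [-1.30004033  0.56886055 15.0794498 ]
blue 229 [[-40.5, -51.3], [16.1, -13.0]] [56.1 60.8]
orange 212 [[-26.2, 16.7], [32.9, 54.4]] [56.3 60.1]
```

```bash
python3 -c "
from workcell import env
print(env.job_done())"
```

```text
the job is handed in; nothing more can be done
None
```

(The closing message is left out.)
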